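# Line up salvaged heat sinks by size on the grading board

### The arm

A 7-joint arm with a two-finger parallel gripper is mounted at the origin on the work surface. World frame = base frame: x ahead of the robot, y to its left, z up, the work surface at z = 0. Lengths are in m, angles in rad, forces in N, time in s.
With the tool pointing down it reaches from about 0.425 to 0.925 m from the base axis. Payload 6.8 kg.
Tool frame: the origin (TCP) lies midway between the tips of the shut fingers; the grasp point (between the pads) lies 19 mm behind it; z points along the fingers, y is the line along which they close (so a half turn about z gives the same grasp; the last joint's range is limited). The gripper opens to 85 mm and grips with 20 to 120 N. Pads are 22 mm wide; open, the fingers measure 114 mm over their backs; the gripper's body (76 mm by 85 mm) begins 54 mm behind the grasp point. The pads swing forward as they close: fully open they stand 13 mm farther back than shut.
Start: joints at [-1.268, 0.477, 0.022, 1.555, -0.011, 1.109, -0.083], TCP at [0.27, 0.619, 0.231] pointing down, gripper open.
Joint ranges: [-2.96, 2.96], [-0.34, 2.1], [-1.41, 1.46], [0.24, 2.44], [-1.37, 4.51], [0.17, 1.92], [-2.96, 2.96]. Speed limits (rad/s): [2.39, 2.39, 3.14, 3.14, 3.14, 3.14, 3.14].

### API

Orientations are given as a rotation vector (axis times angle).
In Python, from bench import status, vision, r gives the robot as it stands. The module is installed in compiled form; this text tells all that it offers.
- The arm moves only by the shell command python3 -m handwheel 'ROWS' [OPENING] [FORCE]. ROWS is JSON, a list of rows, each an object with "dp": the shift along the tool's x, y, z in m, a list of three; "delta_rot": the turn, a rotation vector about the tool's x, y, z in rad, a list of three. In form: [{"dp": [x, y, z], "delta_rot": [rx, ry, rz]}, ...]. A call has 1 to 12 rows; each row is the pose to reach, as a shift and turn from the pose commanded when the call began, along the tool's axes at that moment; what a row does not reach only later rows make up. A row lasts 1/8 s, in which the tool goes at most 62.5 mm and 10.7 degrees, less where a joint would pass 70% of its speed; a pose out of reach is approached as far as the arm can. A call with a gripper value outside its range is refused whole. OPENING is the opening, from 0 (shut) to 1 (fully open), set as the call begins (- or left out, the last holds). The fingers move at their own pace and stop on an object; FORCE is the grip in N (left out, the last holds). Time passes only in rows, so rows that repeat a pose let the fingers close. It gives the time, the measured TCP pose, the force, the opening and the grip force at its end, in the units of the state.
- status.get_obs(): the state, without advancing time (a new reading comes with each control period).
- vision.grab_frame(name): name is "scene" or "top" or "wrist"; returns a dict with "img" (480x640x3 uint8, blue, green, red), "fovy" (degrees; the focal length in pixels is half the picture's height over the tangent of half this angle, whatever the lens; pixels are square), "cx", "cy" (the principal point, pixels), "world_from_camera" (4x4, takes a point from camera to world coordinates). Camera axes: x right, y up, looking along -z (the intrinsics and any distortion apply to the point x, -y, -z); pixel columns grow to the right and rows downward; lengths in m; the calibration is good to about 2 mm. A picture is of the moment at which its call begins. There is no depth.
- r.hand_in(): hands the job in; it is judged then, once.
The state is a dict: "clock": time; "joints": joint angles; "qvel": joint speeds; "tau": joint torques, N m; "tcp_pos": TCP position; "orientation": TCP orientation; "contact_force": force on the tool from outside, world axes, zero at the start; "moment": the same for the moment, N m; "grip_width": finger opening in m; "gripper_force": force on a finger pad.
Only numpy, scipy, OpenCV 4.12 (cv2) and the standard library are available. Lean on these libraries where they do the work, as an engineer would, in place of code of your own. Each camera call takes 0.05 s, during which the arm holds its last target. There are 200 camera calls.

### The job

Line up the four loose heat sinks on the grading board by size, one standing upright in the middle of each white pad: the smallest on the pad next to the red stop, then each next larger one, the largest at the far end from the red stop. Leave the screwdriver where it lies.

Things in the scene. Friction and masses are not known exactly. Their poses are not given: they have to be found in the camera images.
- sink_black: loose finned heat sink, black anodised, 26 x 26 mm, 22 mm tall, the smallest; square block standing on its flat base, fins upward and running along its own x; may be gripped across either pair of sides. Origin at the centre of its underside, z up, x and y square to its sides.
- sink_gold: loose finned heat sink, gold-coloured, 35 x 35 mm, 26 mm tall, the second smallest; square block standing on its flat base, fins upward and running along its own x; may be gripped across either pair of sides. Origin at the centre of its underside, z up, x and y square to its sides.
- sink_blue: loose finned heat sink, blue anodised, 45 x 45 mm, 31 mm tall, the second largest; square block standing on its flat base, fins upward and running along its own x; may be gripped across either pair of sides. Origin at the centre of its underside, z up, x and y square to its sides.
- sink_silver: loose finned heat sink, bare silver aluminium, 56 x 56 mm, 36 mm tall, the largest; square block standing on its flat base, fins upward and running along its own x; may be gripped across either pair of sides. Origin at the centre of its underside, z up, x and y square to its sides.
- pad_a: fixed white square pad with black corner marks, 70 x 70 x 3 mm, the first of four alike in one straight row, counted towards the pads' own +y (their y runs along the row; 90 mm between centres). They lie on a fixed dark green board 100 x 425 x 6 mm. Origin at the centre of the pad's underside, 6 mm above the table; its top, where a heat sink stands, is 3 mm higher (9 mm above the table).
- pad_b: fixed white square pad with black corner marks, 70 x 70 x 3 mm, the second of four alike in one straight row, counted towards the pads' own +y (their y runs along the row; 90 mm between centres). They lie on a fixed dark green board 100 x 425 x 6 mm. Origin at the centre of the pad's underside, 6 mm above the table; its top, where a heat sink stands, is 3 mm higher (9 mm above the table).
- pad_c: fixed white square pad with black corner marks, 70 x 70 x 3 mm, the third of four alike in one straight row, counted towards the pads' own +y (their y runs along the row; 90 mm between centres). They lie on a fixed dark green board 100 x 425 x 6 mm. Origin at the centre of the pad's underside, 6 mm above the table; its top, where a heat sink stands, is 3 mm higher (9 mm above the table).
- pad_d: fixed white square pad with black corner marks, 70 x 70 x 3 mm, the fourth of four alike in one straight row, counted towards the pads' own +y (their y runs along the row; 90 mm between centres). They lie on a fixed dark green board 100 x 425 x 6 mm. Origin at the centre of the pad's underside, 6 mm above the table; its top, where a heat sink stands, is 3 mm higher (9 mm above the table).
- red_stop: fixed red bar, 80 x 16 x 14 mm, across one end of the board, 65 mm outside the centre of the nearest pad, its long side square to the row: it marks the small end of the row. At either end of the row (next to pad_a or next to pad_d); a like grey bar is at the other end. Origin at the centre of its underside, on the board (6 mm above the table).
- screwdriver: bystander: loose screwdriver with a yellow handle lying on the table to the left of the work, 200 mm long and 26 mm thick. Origin at the middle of its length, on the table; x runs from handle to tip.
There are look-alikes about, which are no part of the job. Several things have the shape of the sink_blue; the one meant has the colours described above.

How it is judged:
At the end, for the whole second after the job is handed in: Every heat sink stands upright (within 0.1 rad) and at rest on its pad, its centre within 12 mm of the pad's centre, its underside on the pad (7 to 13 mm above the table), in rising order of size black, gold, blue, silver from the pad next to the red stop; all released (((horizontal distance between red_stop and pad_a below 0.1 m and horizontal distance between sink_black and pad_a below 0.012 m and horizontal distance between sink_gold and pad_b below 0.012 m and horizontal distance between sink_blue and pad_c below 0.012 m and horizontal distance between sink_silver and pad_d below 0.012 m) or (horizontal distance between red_stop and pad_d below 0.1 m and horizontal distance between sink_black and pad_d below 0.012 m and horizontal distance between sink_gold and pad_c below 0.012 m and horizontal distance between sink_blue and pad_b below 0.012 m and horizontal distance between sink_silver and pad_a below 0.012 m)) and height (world z) of sink_black between 0.007 and 0.013 m and angle between each of sink_black, sink_gold, sink_blue, sink_silver's own z axis and vertical below 0.1 rad and linear speed of each of sink_black, sink_gold, sink_blue, sink_silver below 0.01 m/s and angular speed of each of sink_black, sink_gold, sink_blue, sink_silver below 0.1 rad/s and height (world z) of sink_gold between 0.007 and 0.013 m and height (world z) of sink_blue between 0.007 and 0.013 m and height (world z) of sink_silver between 0.007 and 0.013 m); the robot touches nothing.
It fails at once if the screwdriver is moved more than 30 mm (distance of screwdriver from where it was at the start of the episode above 0.03 m).
It also fails if it takes over 104 s, if anything falls off the work surface, if the arm or the gripper's body presses on something with over 40 N, if the wrist force passes 120 N, or if a joint passes its speed limit or range.

## Working session

There is one attempt and no reset: what is moved stays moved. The work goes in short steps, Python scripts to look and compute and a shell command to move; the robot and the scene stay as the last step left them, time stands still between calls to the robot, and variables do not carry over. Pictures are saved under pics/ and viewed, at most 14 in all, crops included, and the job is handed in when it is done.

```bash
mkdir -p pics
python3 - <<'E'
from bench import status, vision, r
import cv2, numpy as np
o=status.get_obs(); print(o)
for n in ("top","scene"):
    f=vision.grab_frame(n); cv2.imwrite(f"pics/{n}0.png",f["img"]); np.savez(f"{n}0.npz",**f)
    print(n,[ (k,v) for k,v in f.items() if k!="img"])
E
```

```text
{'clock': 0.0, 'joints': array([-1.26809502,  0.47778605,  0.02232945,  1.5564346 , -0.01148825,
        1.1092884 , -0.08308234]), 'qvel': array([-0.00059502,  0.00157646, -0.00026599,  0.00011843,  0.00036336,
       -0.00023491,  0.00026836]), 'tau': array([-4.84941829e-04, -5.96458697e+01,  1.60771586e+00, -2.81191331e+01,
        1.25252543e-02,  9.55591531e-03, -8.99800256e-06]), 'tcp_pos': array([0.26933578, 0.61830529, 0.23034205]), 'orientation': array([-6.40627770e-01, -3.07534665e+00,  2.78583319e-03]), 'contact_force': array([ 0.59030405,  0.16881701, -0.25442524]), 'moment': array([ 0.06831728, -0.02969219,  0.01386651]), 'gripper_force': 0.0, 'grip_width': 0.08543150789856321}
top [('fovy', 50.32433588267236), ('cx', 314.4084775269063), ('cy', 237.02344506887852), ('world_from_camera', array([[ 0.00644572,  0.99672026, -0.08066713,  0.39308911],
       [-0.99997517,  0.00619496, -0.00335847,  0.10100043],
       [-0.00284773,  0.08068677,  0.99673544,  1.2839261 ],
       [ 0.        ,  0.        ,  0.        ,  1.        ]]))]
scene [('fovy', 51.63856736256058), ('cx', 321.52561376506037), ('cy', 241.14993821598995), ('world_from_camera', array([[-0.82941328, -0.43320845,  0.35270958,  0.82555237],
       [ 0.55862911, -0.64016612,  0.52737165,  0.57338834],
       [-0.00266913,  0.63444289,  0.77296513,  0.77456969],
       [ 0.        ,  0.        ,  0.        ,  1.        ]]))]
```

View pics/top0.png

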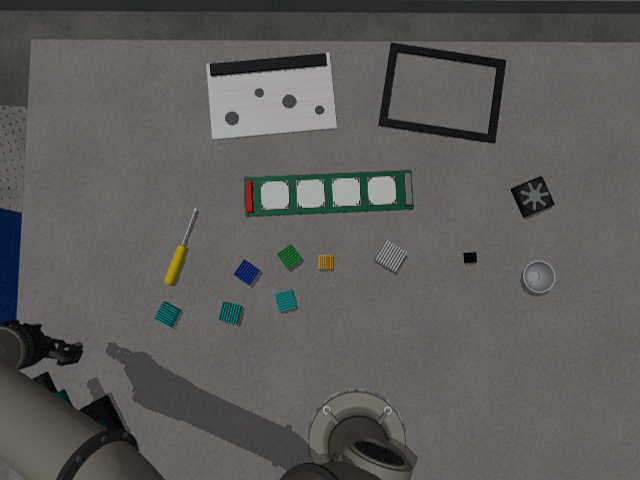

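View pics/scene0.png

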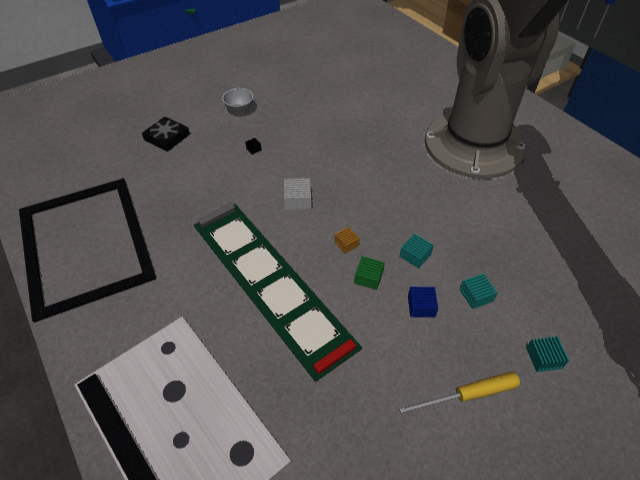

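The top view shows the board running from (245,195) to (412,190), with the red stop at its left end (250,196) and grey at the right. Black is at (470,258), gold (326,262) and silver (391,257). Blue candidates are the dark blue block at (247,272), the green one at (290,257) and teal ones at (168,314), (231,313) and (286,300). Only (247,272) is blue anodised; I'll confirm it in a crop.

```bash
cat > h.py <<'E'
import numpy as np, cv2
def ray(f,u,v):
    F=240/np.tan(np.radians(float(f["fovy"]))/2); T=np.array(f["world_from_camera"])
    d=T[:3,:3]@np.array([(u-f["cx"])/F,-(v-f["cy"])/F,-1]); return T[:3,3],d
def w(f,u,v,z):
    o,d=ray(f,u,v); return (o+d*(z-o[2])/d[2])
def proj(f,p):
    F=240/np.tan(np.radians(float(f["fovy"]))/2); T=np.array(f["world_from_camera"])
    c=T[:3,:3].T@(np.array(p)-T[:3,3]); return f["cx"]+F*c[0]/-c[2], f["cy"]-F*c[1]/-c[2]
E
python3 - <<'E'
import cv2
i=cv2.imread("pics/top0.png")
def crop(n,x,y,W,H,s): cv2.imwrite(n,cv2.resize(i[y:y+H,x:x+W],None,fx=s,fy=s,interpolation=cv2.INTER_CUBIC))
crop("pics/c1.png",225,165,200,150,4)
import numpy as np
from h import *
f=dict(np.load("top0.npz"))
hsv=cv2.cvtColor(i,cv2.COLOR_BGR2HSV)
# pads
m=(i.min(2)>180).astype(np.uint8); n,l,s,c=cv2.connectedComponentsWithStats(m)
for k in range(1,n):
    if 200<s[k,4]<1500 and 165<c[k,1]<220: print("pad",c[k],s[k],w(f,*c[k],.009))
for nm,m,z in (("blue",(hsv[...,0]>110)&(hsv[...,0]<130)&(hsv[...,1]>150),.031),("gold",(hsv[...,0]>10)&(hsv[...,0]<30)&(hsv[...,1]>120),.026),("black",(i.max(2)<45),.022),("red",((hsv[...,0]<6)|(hsv[...,0]>174))&(hsv[...,1]>150),.02)):
    n,l,s,c=cv2.connectedComponentsWithStats(m.astype(np.uint8))
    for k in range(1,n):
        if 30<s[k,4]<1500 and 170<c[k,1]<300 and c[k,0]>200:
            print(nm,c[k],s[k],w(f,*c[k],z),cv2.minAreaRect(np.argwhere(l==k)[:,::-1].astype(np.float32)))
E
```

```text
blue [246.03134796 271.73981191] [234 260  25  25 319] [0.40819183 0.27204948 0.031     ] ((245.93919372558594, 271.8851623535156), (18.832117080688477, 18.250879287719727), 35.53767776489258)
gold [325.06730769 261.5       ] [318 255  15  14 208] [0.43463633 0.07862337 0.026     ] ((325.0, 261.5), (13.0, 14.0), 90.0)
black [530.89784946 196.94489247] [511 176  43  41 744] [ 0.59872589 -0.43334538  0.022     ] ((531.9482421875, 196.3793487548828), (31.907470703125, 34.2709846496582), 66.80140686035156)
black [469.8671875 257.3828125] [464 252  13  11 128] [ 0.44719319 -0.27873602  0.022     ] ((470.0, 257.0), (10.0, 12.0), 90.0)
red [248.40776699 195.48058252] [245 180   8  32 206] [0.59852442 0.27088975 0.02      ] ((248.4546356201172, 195.50204467773438), (31.285879135131836, 6.311664581298828), 87.39744567871094)
```

View pics/c1.png

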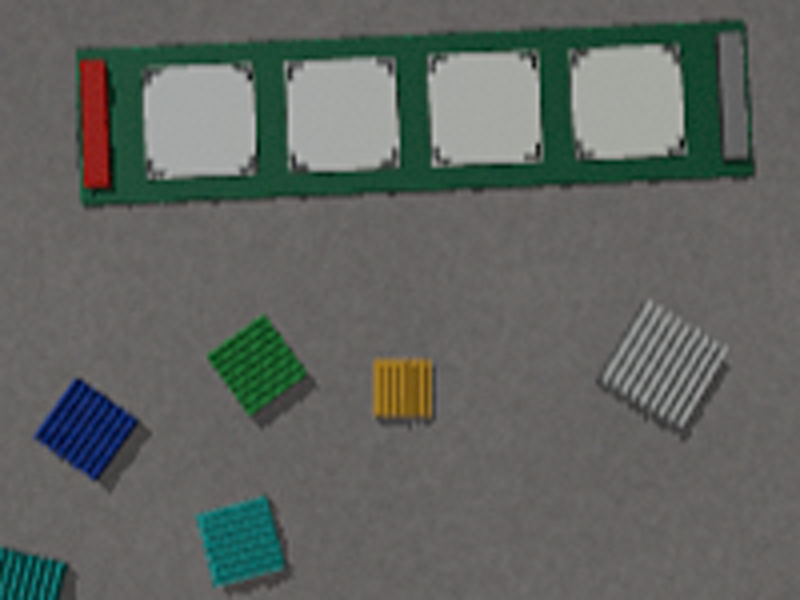

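The crop confirms the choice: the dark blue block at crop (87,429), full image (247,272), is the only blue-coloured one; the green and teal ones are look-alikes. Pad centres are at crop (200,121), (343,114), (486,108) and (628,101), with the red stop on the left next to the first. Next I'll compute poses.

```bash
cat >> h.py <<'E'
def c2(x,y): return (x+.5)/4-.5+225,(y+.5)/4-.5+165
E
python3 - <<'E'
from h import *
f=dict(np.load("top0.npz"))
np.set_printoptions(precision=4,suppress=True)
for q in [(200,121),(343,114.5),(486,108.5),(628,101.5)]: print("pad",w(f,*c2(*q),.009))
for n,z,Q in [("silver",.036,[(650,298),(727,347),(685,430),(602,381)]),("blue",.031,[(79,377),(138,426),(97,481),(35,437)]),("gold",.026,[(374,359),(432,359),(432,417),(375,417)])]:
    P=np.array([w(f,*c2(*q),z) for q in Q]); e=np.roll(P,-1,0)-P
    print(n,P.mean(0),np.linalg.norm(e,axis=1),np.degrees(np.arctan2(e[:,1],e[:,0]))%90)
E
```

```text
pad [0.6022 0.2063 0.009 ]
pad [0.6069 0.1162 0.009 ]
pad [0.6113 0.0261 0.009 ]
pad [ 0.6163 -0.0634  0.009 ]
silver [ 0.4497 -0.0825  0.036 ] [0.0555 0.057  0.0584 0.0589] [57.6112 62.9029 59.6668 59.9162]
blue [0.4071 0.271  0.031 ] [0.0472 0.0417 0.0467 0.0453] [50.9294 53.9212 55.3305 54.5116]
gold [0.4344 0.0777 0.026 ] [0.0357 0.0357 0.035  0.0357] [0.3617 0.2045 0.3663 1.3229]
```

```bash
cat > go.py <<'E'
import sys, numpy as np
from scipy.spatial.transform import Rotation as R
from bench import status
o=status.get_obs(); A=R.from_rotvec(o["orientation"]); a=A.as_matrix()
x,y,z,yaw=map(float,sys.argv[1:5]); cur=np.degrees(np.arctan2(a[1,1],a[0,1]))
yaw=cur+(yaw-cur+90)%180-90 if len(sys.argv)<6 else yaw
t=np.radians(yaw); ya=np.array([np.cos(t),np.sin(t),0]); za=np.array([0,0,-1.]); B=np.c_[np.cross(ya,za),ya,za]
d=np.array([x,y,z])-o["tcp_pos"]
print("t",o["clock"],"tcp",o["tcp_pos"].round(4),"yaw %.1f->%.1f"%(cur,yaw),"j7 %.2f"%o["joints"][6])
print("dp",(a.T@d).round(4).tolist(),"rot",(A.inv()*R.from_matrix(B)).as_rotvec().round(3).tolist(),"rows>=%.1f"%(np.linalg.norm(d)/.0625))
E
python3 go.py 0.407 0.271 0.15 54
```

```text
t 0.1 tcp [0.2694 0.6184 0.2304] yaw 66.5->54.0 j7 -0.08
dp [-0.2649, -0.2634, 0.0809] rot [-0.002, 0.0, 0.218] rows>=6.1
```

```bash
python3 -m handwheel '[{"dp":[-0.265,-0.263,0.08],"delta_rot":[-0.002,0,0.218]},{"dp":[-0.265,-0.263,0.08],"delta_rot":[-0.002,0,0.218]},{"dp":[-0.265,-0.263,0.08],"delta_rot":[-0.002,0,0.218]},{"dp":[-0.265,-0.263,0.08],"delta_rot":[-0.002,0,0.218]},{"dp":[-0.265,-0.263,0.08],"delta_rot":[-0.002,0,0.218]},{"dp":[-0.265,-0.263,0.08],"delta_rot":[-0.002,0,0.218]},{"dp":[-0.265,-0.263,0.08],"delta_rot":[-0.002,0,0.218]},{"dp":[-0.265,-0.263,0.08],"delta_rot":[-0.002,0,0.218]},{"dp":[-0.265,-0.263,0.08],"delta_rot":[-0.002,0,0.218]},{"dp":[-0.265,-0.263,0.08],"delta_rot":[-0.002,0,0.218]}]' 1 40
cat > wr.py <<'E'
import sys
from bench import vision
from h import *
f=vision.grab_frame("wrist"); i=f["img"].copy(); np.savez(sys.argv[1]+".npz",**f)
x,y,s,h,t=map(float,sys.argv[2:7]); t=np.radians(t)
e=np.array([np.cos(t),np.sin(t)]);n=np.array([-e[1],e[0]])
P=[proj(f,[*(np.array([x,y])+s/2*(a*e+b*n)),h]) for a,b in((1,1),(1,-1),(-1,-1),(-1,1))]
cv2.polylines(i,[np.int32(np.round(P))],True,(0,0,255),1); cv2.imwrite(f"pics/{sys.argv[1]}.png",i); print(np.round(P))
E
python3 wr.py w1 0.407 0.271 0.045 0.031 54; python3 go.py 0.407 0.271 0.01 54
```

```text
clock: 1.35
tcp_pos: [0.407, 0.2735, 0.1514]
orientation: [0.968, 2.988, 0.004]
contact_force: [-0.6, 0.7, -0.5]
grip_width: 0.0854
gripper_force: 0.0
[[341. 201.]
 [339. 258.]
 [282. 258.]
 [281. 201.]]
t 1.4 tcp [0.4071 0.2732 0.1514] yaw 54.1->54.0 j7 0.29
dp [-0.0013, -0.0022, 0.1414] rot [0.002, -0.0, 0.002] rows>=2.3
```

View pics/w1.png

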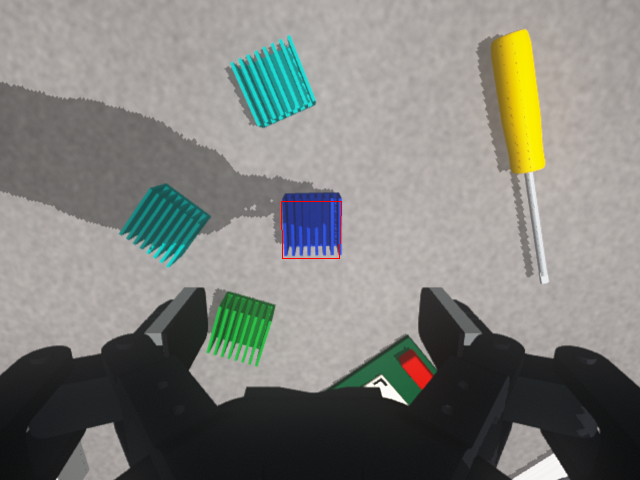

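The wrist picture shows the blue block at (282–341, 193–258), and the predicted outline fits it. The fingers straddle it cleanly, with the green look-alike clear at (240,328). Descending.

```bash
python3 -m handwheel '[{"dp":[-0.001,-0.002,0.06],"delta_rot":[0,0,0]},{"dp":[-0.001,-0.002,0.11],"delta_rot":[0,0,0]},{"dp":[-0.001,-0.002,0.14],"delta_rot":[0,0,0]},{"dp":[-0.001,-0.002,0.146],"delta_rot":[0,0,0]},{"dp":[-0.001,-0.002,0.146],"delta_rot":[0,0,0]}]' 1 40
python3 -m handwheel '[{"dp":[0,0,0],"delta_rot":[0,0,0]},{"dp":[0,0,0],"delta_rot":[0,0,0]},{"dp":[0,0,0],"delta_rot":[0,0,0]},{"dp":[0,0,0],"delta_rot":[0,0,0]},{"dp":[0,0,0],"delta_rot":[0,0,0]},{"dp":[0,0,0],"delta_rot":[0,0,0]}]' 0 40; python3 go.py 0.6113 0.0261 0.09 3
```

```text
clock: 2.02
tcp_pos: [0.4075, 0.2705, 0.0057]
orientation: [0.971, 2.987, 0.004]
contact_force: [0.5, 0.9, 0.6]
grip_width: 0.0852
gripper_force: 0.0
clock: 2.78
tcp_pos: [0.408, 0.2706, 0.0065]
orientation: [0.971, 2.986, 0.006]
contact_force: [-0.6, -0.5, 7.8]
grip_width: 0.0444
gripper_force: 40.7
t 2.775 tcp [0.408  0.2706 0.0065] yaw 54.0->3.0 j7 0.35
dp [-0.3083, -0.0778, -0.0838] rot [0.004, -0.002, 0.89] rows>=5.3
```

```bash
python3 -m handwheel '[{"dp":[0,0,-0.04],"delta_rot":[0,0,0]},{"dp":[0,0,-0.084],"delta_rot":[0,0,0]},{"dp":[-0.06,-0.015,-0.084],"delta_rot":[0,0,0.178]},{"dp":[-0.12,-0.03,-0.084],"delta_rot":[0,0,0.356]},{"dp":[-0.18,-0.045,-0.084],"delta_rot":[0,0,0.534]},{"dp":[-0.24,-0.06,-0.084],"delta_rot":[0,0,0.712]},{"dp":[-0.29,-0.073,-0.084],"delta_rot":[0,0,0.85]},{"dp":[-0.308,-0.078,-0.084],"delta_rot":[0.004,-0.002,0.89]},{"dp":[-0.308,-0.078,-0.084],"delta_rot":[0.004,-0.002,0.89]},{"dp":[-0.308,-0.078,-0.084],"delta_rot":[0.004,-0.002,0.89]}]'
python3 wr.py w2 0.6113 0.0261 0.07 0.009 3;python3 go.py 0.6113 0.0261 0.0165 3
```

```text
clock: 4.03
tcp_pos: [0.6092, 0.0278, 0.0888]
orientation: [-2.158, -2.281, 0.004]
contact_force: [-0.5, 0.0, -1.8]
grip_width: 0.0442
gripper_force: 41.8
[[372. 192.]
 [368. 294.]
 [265. 294.]
 [261. 191.]]
t 4.075 tcp [0.6092 0.028  0.0888] yaw 3.2->3.0 j7 0.17
dp [-0.002, 0.0022, 0.0723] rot [-0.003, 0.0, 0.003] rows>=1.2
```

View pics/w2.png

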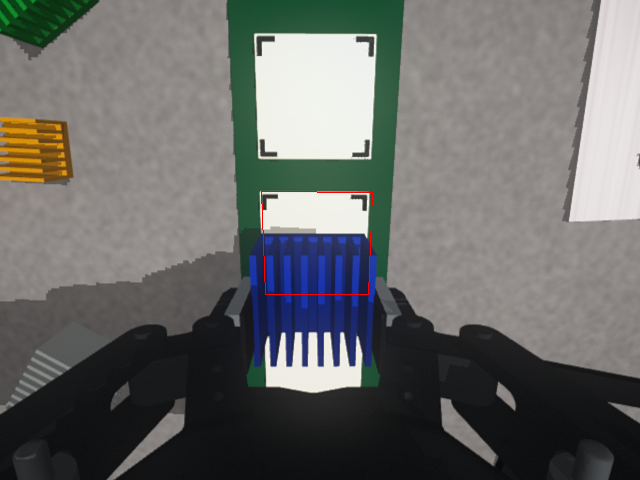

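The picture shows the blue block held squarely. The predicted pad outline (261–372, 192) lies on the real pad_b edges, so the pad positions are good to about 1 mm. Lowering and releasing.

```bash
python3 -m handwheel '[{"dp":[-0.002,0.002,0.03],"delta_rot":[-0.003,0,0.003]},{"dp":[-0.002,0.002,0.055],"delta_rot":[-0.003,0,0.003]},{"dp":[-0.002,0.002,0.068],"delta_rot":[-0.003,0,0.003]},{"dp":[-0.002,0.002,0.073],"delta_rot":[-0.003,0,0.003]},{"dp":[-0.002,0.002,0.073],"delta_rot":[-0.003,0,0.003]},{"dp":[-0.002,0.002,0.073],"delta_rot":[-0.003,0,0.003]}]'
python3 go.py 0.6113 0.0261 0.0165 3
python3 -m handwheel '[{"dp":[0,0,0],"delta_rot":[0,0,0]},{"dp":[0,0,0],"delta_rot":[0,0,0]},{"dp":[0,0,0],"delta_rot":[0,0,0]},{"dp":[0,0,0],"delta_rot":[0,0,0]},{"dp":[0,0,-0.04],"delta_rot":[0,0,0]},{"dp":[0,0,-0.1],"delta_rot":[0,0,0]},{"dp":[0,0,-0.1],"delta_rot":[0,0,0]}]' 1
python3 go.py 0.4497 -0.0825 0.12 60
```

```text
clock: 4.82
tcp_pos: [0.6129, 0.0237, 0.0168]
orientation: [2.164, 2.273, 0.001]
contact_force: [0.2, -1.1, -0.7]
grip_width: 0.0442
gripper_force: 41.8
t 4.825 tcp [0.6129 0.0237 0.0168] yaw 2.8->3.0 j7 0.22
dp [0.0025, -0.0015, 0.0003] rot [0.003, 0.002, -0.003] rows>=0.0
clock: 5.7
tcp_pos: [0.6157, 0.0235, 0.1208]
orientation: [2.162, 2.269, 0.011]
contact_force: [0.8, -0.7, -0.1]
grip_width: 0.0856
gripper_force: 0.0
t 5.7 tcp [0.6157 0.0235 0.1208] yaw 2.8->60.0 j7 0.16
dp [-0.0978, -0.1709, -0.0009] rot [0.009, 0.006, -0.999] rows>=3.2
```

```bash
python3 go.py 0.4497 -0.0825 0.12 -30
```

```text
t 5.7 tcp [0.6157 0.0235 0.1208] yaw 2.8->-30.0 j7 0.16
dp [-0.0978, -0.1709, -0.0009] rot [0.01, -0.002, 0.572] rows>=3.2
```

```bash
python3 -m handwheel '[{"dp":[-0.03,-0.055,0],"delta_rot":[0.01,0,0.18]},{"dp":[-0.06,-0.11,0],"delta_rot":[0.01,0,0.36]},{"dp":[-0.09,-0.16,0],"delta_rot":[0.01,0,0.52]},{"dp":[-0.098,-0.171,0],"delta_rot":[0.01,-0.002,0.572]},{"dp":[-0.098,-0.171,0],"delta_rot":[0.01,-0.002,0.572]},{"dp":[-0.098,-0.171,0],"delta_rot":[0.01,-0.002,0.572]},{"dp":[-0.098,-0.171,0],"delta_rot":[0.01,-0.002,0.572]},{"dp":[-0.098,-0.171,0],"delta_rot":[0.01,-0.002,0.572]}]'
python3 wr.py w3 0.4497 -0.0825 0.056 0.036 60; python3 go.py 0.4497 -0.0825 0.008 -30
```

```text
clock: 6.7
tcp_pos: [0.4468, -0.0821, 0.1159]
orientation: [-2.717, -1.572, 0.013]
contact_force: [-0.2, -0.5, 0.9]
grip_width: 0.085
gripper_force: 0.0
[[273. 197.]
 [362. 197.]
 [358. 280.]
 [275. 279.]]
t 6.75 tcp [ 0.4467 -0.0823  0.1159] yaw -29.9->-30.0 j7 -0.17
dp [0.0019, 0.0035, 0.1079] rot [-0.007, 0.006, 0.002] rows>=1.7
```

View pics/w3.png

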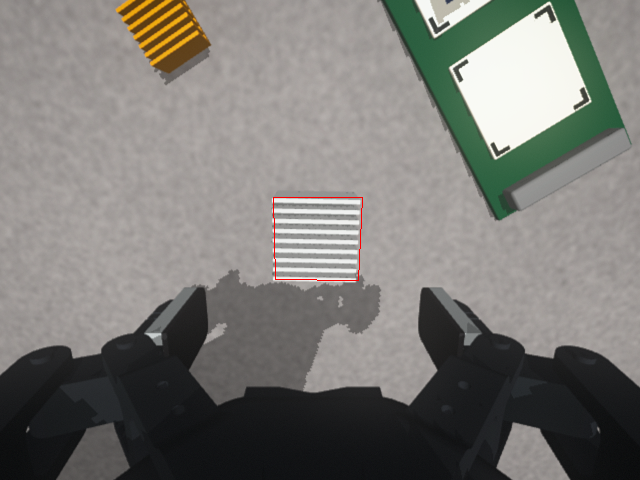

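The silver block lies at (273–362, 197–280), and the outline fits it exactly. Descending to grip.

```bash
python3 -m handwheel '[{"dp":[0.002,0.0035,0.04],"delta_rot":[-0.007,0.006,0.002]},{"dp":[0.002,0.0035,0.08],"delta_rot":[-0.007,0.006,0.002]},{"dp":[0.002,0.0035,0.1],"delta_rot":[-0.007,0.006,0.002]},{"dp":[0.002,0.0035,0.107],"delta_rot":[-0.007,0.006,0.002]},{"dp":[0.002,0.0035,0.107],"delta_rot":[-0.007,0.006,0.002]},{"dp":[0.002,0.0035,0.107],"delta_rot":[-0.007,0.006,0.002]},{"dp":[0.002,0.0035,0.107],"delta_rot":[-0.007,0.006,0.002]}]'
python3 -m handwheel '[{"dp":[0,0,0],"delta_rot":[0,0,0]},{"dp":[0,0,0],"delta_rot":[0,0,0]},{"dp":[0,0,0],"delta_rot":[0,0,0]},{"dp":[0,0,0],"delta_rot":[0,0,0]},{"dp":[0,0,0],"delta_rot":[0,0,0]},{"dp":[0,0,0],"delta_rot":[0,0,0]}]' 0 50; python3 go.py 0.6163 -0.0634 0.09 3
```

```text
clock: 7.62
tcp_pos: [0.45, -0.0826, 0.0097]
orientation: [2.721, 1.569, 0.003]
contact_force: [-0.6, 0.3, -0.7]
grip_width: 0.0856
gripper_force: 0.0
clock: 8.38
tcp_pos: [0.4494, -0.0825, 0.0094]
orientation: [-2.721, -1.568, -0.002]
contact_force: [-1.6, 0.3, 7.5]
grip_width: 0.0546
gripper_force: 52.4
t 8.375 tcp [ 0.4494 -0.0825  0.0094] yaw -30.1->3.0 j7 0.02
dp [0.1004, 0.1349, -0.0805] rot [0.0, -0.001, -0.577] rows>=3.0
```

```bash
python3 -m handwheel '[{"dp":[0,0,-0.04],"delta_rot":[0,0,0]},{"dp":[0,0,-0.08],"delta_rot":[0,0,0]},{"dp":[0.03,0.04,-0.08],"delta_rot":[0,0,-0.17]},{"dp":[0.06,0.08,-0.08],"delta_rot":[0,0,-0.34]},{"dp":[0.09,0.12,-0.08],"delta_rot":[0,0,-0.5]},{"dp":[0.1,0.135,-0.08],"delta_rot":[0,0,-0.577]},{"dp":[0.1,0.135,-0.08],"delta_rot":[0,0,-0.577]},{"dp":[0.1,0.135,-0.08],"delta_rot":[0,0,-0.577]},{"dp":[0.1,0.135,-0.08],"delta_rot":[0,0,-0.577]},{"dp":[0.1,0.135,-0.08],"delta_rot":[0,0,-0.577]}]'
python3 go.py 0.6163 -0.0634 0.0185 3
```

```text
clock: 9.62
tcp_pos: [0.6156, -0.0639, 0.0892]
orientation: [-2.164, -2.278, -0.001]
contact_force: [-0.2, 0.4, -2.3]
grip_width: 0.055
gripper_force: 54.8
t 9.625 tcp [ 0.6156 -0.0639  0.0892] yaw 2.9->3.0 j7 0.33
dp [0.0004, 0.0007, 0.0707] rot [0.0, -0.001, -0.001] rows>=1.1
```

```bash
python3 -m handwheel '[{"dp":[0,0.001,0.03],"delta_rot":[0,0,0]},{"dp":[0,0.001,0.055],"delta_rot":[0,0,0]},{"dp":[0,0.001,0.066],"delta_rot":[0,0,0]},{"dp":[0,0.001,0.07],"delta_rot":[0,0,0]},{"dp":[0,0.001,0.0705],"delta_rot":[0,0,0]},{"dp":[0,0.001,0.0705],"delta_rot":[0,0,0]},{"dp":[0,0.001,0.0705],"delta_rot":[0,0,0]}]'
python3 -m handwheel '[{"dp":[0,0,0],"delta_rot":[0,0,0]},{"dp":[0,0,0],"delta_rot":[0,0,0]},{"dp":[0,0,0],"delta_rot":[0,0,0]},{"dp":[0,0,0],"delta_rot":[0,0,0]},{"dp":[0,0,-0.04],"delta_rot":[0,0,0]},{"dp":[0,0,-0.1],"delta_rot":[0,0,0]},{"dp":[0,0,-0.1],"delta_rot":[0,0,0]},{"dp":[0,0,-0.1],"delta_rot":[0,0,0]}]' 1
python3 go.py 0.4344 0.0777 0.12 0.5
```

```text
clock: 10.5
tcp_pos: [0.6177, -0.0638, 0.0192]
orientation: [2.162, 2.278, 0.002]
contact_force: [1.3, -0.3, -1.5]
grip_width: 0.055
gripper_force: 54.8
clock: 11.5
tcp_pos: [0.617, -0.0635, 0.1184]
orientation: [-2.163, -2.279, -0.002]
contact_force: [-0.4, 0.1, -0.7]
grip_width: 0.0852
gripper_force: 0.0
t 11.5 tcp [ 0.617  -0.0635  0.1184] yaw 3.0->0.5 j7 0.32
dp [0.1506, -0.175, -0.0016] rot [0.001, -0.001, 0.043] rows>=3.7
```

```bash
python3 -m handwheel '[{"dp":[0.036,-0.043,0],"delta_rot":[0,0,0.02]},{"dp":[0.073,-0.086,0],"delta_rot":[0,0,0.043]},{"dp":[0.11,-0.13,0],"delta_rot":[0,0,0.043]},{"dp":[0.14,-0.165,0],"delta_rot":[0,0,0.043]},{"dp":[0.151,-0.175,0],"delta_rot":[0.001,-0.001,0.043]},{"dp":[0.151,-0.175,0],"delta_rot":[0.001,-0.001,0.043]},{"dp":[0.151,-0.175,0],"delta_rot":[0.001,-0.001,0.043]},{"dp":[0.151,-0.175,0],"delta_rot":[0.001,-0.001,0.043]},{"dp":[0.151,-0.175,0],"delta_rot":[0.001,-0.001,0.043]}]'
python3 wr.py w4 0.4344 0.0777 0.035 0.026 0.5; python3 go.py 0.4344 0.0777 0.004 0.5
```

```text
clock: 12.62
tcp_pos: [0.435, 0.0772, 0.1184]
orientation: [2.213, 2.23, -0.002]
contact_force: [0.0, -0.1, -0.3]
grip_width: 0.0851
gripper_force: 0.0
[[338. 211.]
 [337. 260.]
 [287. 260.]
 [286. 211.]]
t 12.675 tcp [0.4349 0.0774 0.1184] yaw 0.5->0.5 j7 -0.10
dp [0.0004, -0.0005, 0.1144] rot [-0.0, 0.001, -0.001] rows>=1.8
```

View pics/w4.png

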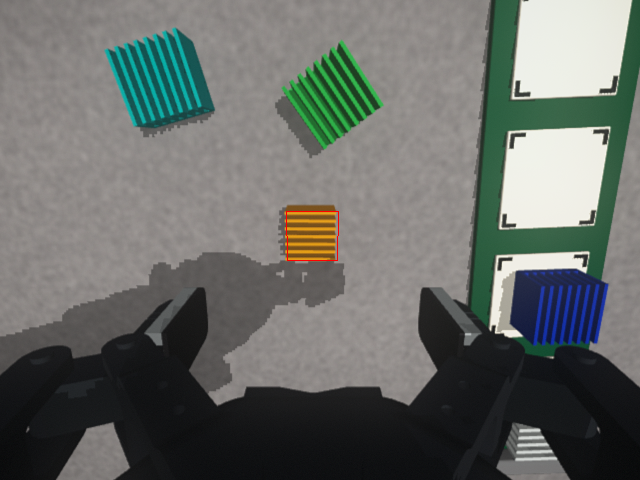

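Gold at (286–338, 207–260) matches the outline, and blue is standing on its pad at right. Descending.

```bash
python3 -m handwheel '[{"dp":[0,-0.001,0.05],"delta_rot":[0,0,0]},{"dp":[0,-0.001,0.09],"delta_rot":[0,0,0]},{"dp":[0,-0.001,0.11],"delta_rot":[0,0,0]},{"dp":[0,-0.001,0.1145],"delta_rot":[0,0,0]},{"dp":[0,-0.001,0.1145],"delta_rot":[0,0,0]},{"dp":[0,-0.001,0.1145],"delta_rot":[0,0,0]}]'
python3 -m handwheel '[{"dp":[0,0,0],"delta_rot":[0,0,0]},{"dp":[0,0,0],"delta_rot":[0,0,0]},{"dp":[0,0,0],"delta_rot":[0,0,0]},{"dp":[0,0,0],"delta_rot":[0,0,0]},{"dp":[0,0,0],"delta_rot":[0,0,0]},{"dp":[0,0,0],"delta_rot":[0,0,0]},{"dp":[0,0,0],"delta_rot":[0,0,0]}]' 0 40; python3 go.py 0.6069 0.1162 0.09 3
```

```text
clock: 13.42
tcp_pos: [0.4344, 0.078, 0.0049]
orientation: [2.211, 2.231, 0.001]
contact_force: [0.4, 0.5, -0.1]
grip_width: 0.0854
gripper_force: 0.0
clock: 14.3
tcp_pos: [0.4337, 0.0779, 0.0044]
orientation: [2.211, 2.231, -0.0]
contact_force: [-1.5, -0.3, 6.2]
grip_width: 0.0341
gripper_force: 40.1
t 14.3 tcp [0.4337 0.0779 0.0044] yaw 0.5->3.0 j7 0.07
dp [0.0367, 0.1735, -0.0856] rot [-0.0, 0.0, -0.043] rows>=3.2
```

```bash
python3 -m handwheel '[{"dp":[0,0,-0.04],"delta_rot":[0,0,0]},{"dp":[0,0,-0.085],"delta_rot":[0,0,0]},{"dp":[0.01,0.045,-0.085],"delta_rot":[0,0,-0.043]},{"dp":[0.02,0.095,-0.085],"delta_rot":[0,0,-0.043]},{"dp":[0.031,0.145,-0.085],"delta_rot":[0,0,-0.043]},{"dp":[0.037,0.173,-0.085],"delta_rot":[0,0,-0.043]},{"dp":[0.037,0.173,-0.085],"delta_rot":[0,0,-0.043]},{"dp":[0.037,0.173,-0.085],"delta_rot":[0,0,-0.043]},{"dp":[0.037,0.173,-0.085],"delta_rot":[0,0,-0.043]},{"dp":[0.037,0.173,-0.085],"delta_rot":[0,0,-0.043]}]'
python3 go.py 0.6069 0.1162 0.0135 3
```

```text
clock: 15.55
tcp_pos: [0.6056, 0.1163, 0.089]
orientation: [-2.163, -2.278, 0.001]
contact_force: [0.5, 0.1, -0.8]
grip_width: 0.0342
gripper_force: 40.3
t 15.55 tcp [0.6056 0.1163 0.089 ] yaw 3.0->3.0 j7 0.04
dp [-0.0001, 0.0014, 0.0755] rot [-0.001, 0.0, -0.001] rows>=1.2
```

```bash
python3 -m handwheel '[{"dp":[0,0.001,0.03],"delta_rot":[0,0,0]},{"dp":[0,0.001,0.055],"delta_rot":[0,0,0]},{"dp":[0,0.001,0.07],"delta_rot":[0,0,0]},{"dp":[0,0.001,0.075],"delta_rot":[0,0,0]},{"dp":[0,0.001,0.0755],"delta_rot":[0,0,0]},{"dp":[0,0.001,0.0755],"delta_rot":[0,0,0]},{"dp":[0,0.001,0.0755],"delta_rot":[0,0,0]}]'
python3 -m handwheel '[{"dp":[0,0,0],"delta_rot":[0,0,0]},{"dp":[0,0,0],"delta_rot":[0,0,0]},{"dp":[0,0,0],"delta_rot":[0,0,0]},{"dp":[0,0,0],"delta_rot":[0,0,0]},{"dp":[0,0,-0.04],"delta_rot":[0,0,0]},{"dp":[0,0,-0.1],"delta_rot":[0,0,0]},{"dp":[0,0,-0.1],"delta_rot":[0,0,0]},{"dp":[0,0,-0.1],"delta_rot":[0,0,0]}]' 1
python3 go.py 0.447 -0.2785 0.12 0
```

```text
clock: 16.42
tcp_pos: [0.6076, 0.1166, 0.0139]
orientation: [2.163, 2.278, 0.0]
contact_force: [-0.1, -0.9, -0.6]
grip_width: 0.0341
gripper_force: 40.3
clock: 17.42
tcp_pos: [0.607, 0.1166, 0.1133]
orientation: [-2.163, -2.278, 0.001]
contact_force: [-1.1, -0.1, 0.1]
grip_width: 0.0855
gripper_force: 0.0
t 17.425 tcp [0.607  0.1166 0.1133] yaw 3.0->0.0 j7 0.03
dp [-0.3863, -0.1804, -0.0065] rot [-0.001, 0.0, 0.052] rows>=6.8
```

```bash
python3 -m handwheel '[{"dp":[-0.05,-0.023,-0.006],"delta_rot":[0,0,0.02]},{"dp":[-0.105,-0.049,-0.006],"delta_rot":[0,0,0.052]},{"dp":[-0.16,-0.075,-0.006],"delta_rot":[0,0,0.052]},{"dp":[-0.215,-0.1,-0.006],"delta_rot":[0,0,0.052]},{"dp":[-0.27,-0.126,-0.006],"delta_rot":[0,0,0.052]},{"dp":[-0.325,-0.152,-0.006],"delta_rot":[0,0,0.052]},{"dp":[-0.37,-0.173,-0.006],"delta_rot":[0,0,0.052]},{"dp":[-0.386,-0.18,-0.006],"delta_rot":[0,0,0.052]},{"dp":[-0.386,-0.18,-0.006],"delta_rot":[0,0,0.052]},{"dp":[-0.386,-0.18,-0.006],"delta_rot":[0,0,0.052]},{"dp":[-0.386,-0.18,-0.006],"delta_rot":[0,0,0.052]},{"dp":[-0.386,-0.18,-0.006],"delta_rot":[0,0,0.052]}]'
python3 wr.py w5 0.447 -0.2785 0.026 0.022 0; python3 go.py 0.447 -0.2785 0.003 0
```

```text
clock: 18.92
tcp_pos: [0.4482, -0.2772, 0.1197]
orientation: [-2.219, -2.224, 0.001]
contact_force: [0.8, -0.4, 0.0]
grip_width: 0.0853
gripper_force: 0.0
[[330. 219.]
 [330. 254.]
 [293. 254.]
 [293. 219.]]
t 18.975 tcp [ 0.448  -0.2775  0.1197] yaw 0.1->0.0 j7 0.73
dp [-0.0009, -0.001, 0.1167] rot [-0.0, 0.0, 0.002] rows>=1.9
```

View pics/w5.png

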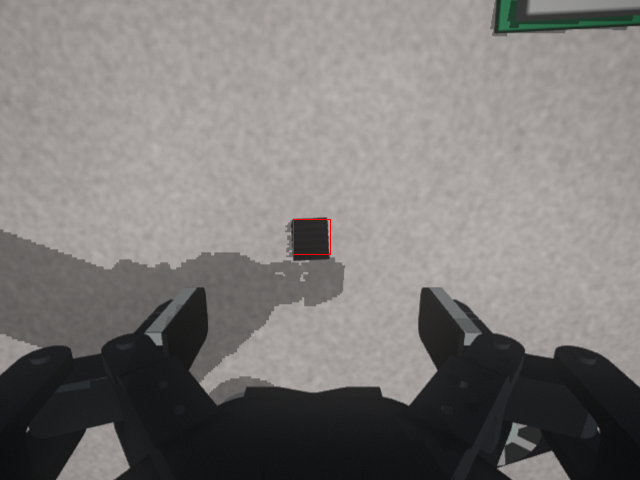

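The black block lies at (292–330, 218–259), within 1–2 mm of the outline. Descending.

```bash
python3 -m handwheel '[{"dp":[-0.002,-0.001,0.05],"delta_rot":[0,0,0]},{"dp":[-0.002,-0.001,0.09],"delta_rot":[0,0,0]},{"dp":[-0.002,-0.001,0.11],"delta_rot":[0,0,0]},{"dp":[-0.002,-0.001,0.1165],"delta_rot":[0,0,0]},{"dp":[-0.002,-0.001,0.1165],"delta_rot":[0,0,0]},{"dp":[-0.002,-0.001,0.1165],"delta_rot":[0,0,0]}]'
python3 -m handwheel '[{"dp":[0,0,0],"delta_rot":[0,0,0]},{"dp":[0,0,0],"delta_rot":[0,0,0]},{"dp":[0,0,0],"delta_rot":[0,0,0]},{"dp":[0,0,0],"delta_rot":[0,0,0]},{"dp":[0,0,0],"delta_rot":[0,0,0]},{"dp":[0,0,0],"delta_rot":[0,0,0]},{"dp":[0,0,0],"delta_rot":[0,0,0]},{"dp":[0,0,0],"delta_rot":[0,0,0]}]' 0 40; python3 go.py 0.6022 0.2063 0.12 3
```

```text
clock: 19.73
tcp_pos: [0.4473, -0.2808, 0.0042]
orientation: [2.22, 2.22, -0.0]
contact_force: [0.4, -0.3, -0.7]
grip_width: 0.0853
gripper_force: 0.0
clock: 20.72
tcp_pos: [0.4467, -0.2805, 0.0036]
orientation: [2.221, 2.221, -0.001]
contact_force: [-0.7, 0.6, 5.9]
grip_width: 0.0251
gripper_force: 39.1
t 20.725 tcp [ 0.4467 -0.2805  0.0036] yaw -0.0->3.0 j7 0.85
dp [0.4867, 0.1555, -0.1167] rot [-0.0, 0.0, -0.052] rows>=8.4
```

```bash
python3 -m handwheel '[{"dp":[0,0,-0.04],"delta_rot":[0,0,0]},{"dp":[0,0,-0.09],"delta_rot":[0,0,0]},{"dp":[0.03,0.01,-0.116],"delta_rot":[0,0,0]},{"dp":[0.08,0.026,-0.116],"delta_rot":[0,0,0]},{"dp":[0.135,0.043,-0.116],"delta_rot":[0,0,-0.052]},{"dp":[0.19,0.061,-0.116],"delta_rot":[0,0,-0.052]},{"dp":[0.245,0.078,-0.116],"delta_rot":[0,0,-0.052]},{"dp":[0.3,0.096,-0.116],"delta_rot":[0,0,-0.052]},{"dp":[0.355,0.113,-0.116],"delta_rot":[0,0,-0.052]},{"dp":[0.41,0.131,-0.116],"delta_rot":[0,0,-0.052]},{"dp":[0.46,0.147,-0.116],"delta_rot":[0,0,-0.052]},{"dp":[0.487,0.155,-0.116],"delta_rot":[0,0,-0.052]}]'
python3 -m handwheel '[{"dp":[0,0,0],"delta_rot":[0,0,0]},{"dp":[0,0,0],"delta_rot":[0,0,0]},{"dp":[0,0,0],"delta_rot":[0,0,0]},{"dp":[0,0,0],"delta_rot":[0,0,0]}]'
python3 go.py 0.6022 0.2063 0.0128 3
```

```text
clock: 22.22
tcp_pos: [0.6016, 0.2107, 0.1184]
orientation: [-2.158, -2.282, 0.0]
contact_force: [0.0, -0.3, -1.0]
grip_width: 0.025
gripper_force: 39.0
clock: 22.72
tcp_pos: [0.6016, 0.2054, 0.119]
orientation: [2.165, 2.276, -0.001]
contact_force: [0.2, -0.3, 0.4]
grip_width: 0.0253
gripper_force: 39.0
t 22.725 tcp [0.6016 0.2054 0.119 ] yaw 2.9->3.0 j7 -0.11
dp [0.0009, 0.0007, 0.1062] rot [-0.001, 0.001, -0.002] rows>=1.7
```

```bash
python3 -m handwheel '[{"dp":[0.001,0.001,0.04],"delta_rot":[0,0,0]},{"dp":[0.001,0.001,0.08],"delta_rot":[0,0,0]},{"dp":[0.001,0.001,0.098],"delta_rot":[0,0,0]},{"dp":[0.001,0.001,0.105],"delta_rot":[0,0,0]},{"dp":[0.001,0.001,0.106],"delta_rot":[0,0,0]},{"dp":[0.001,0.001,0.106],"delta_rot":[0,0,0]},{"dp":[0.001,0.001,0.106],"delta_rot":[0,0,0]}]'
python3 -m handwheel '[{"dp":[0,0,0],"delta_rot":[0,0,0]},{"dp":[0,0,0],"delta_rot":[0,0,0]},{"dp":[0,0,0],"delta_rot":[0,0,0]},{"dp":[0,0,0],"delta_rot":[0,0,0]},{"dp":[0,0,-0.04],"delta_rot":[0,0,0]},{"dp":[0,0,-0.1],"delta_rot":[0,0,0]},{"dp":[0.03,-0.05,-0.13],"delta_rot":[0,0,0]},{"dp":[0.06,-0.1,-0.13],"delta_rot":[0,0,0]},{"dp":[0.09,-0.15,-0.13],"delta_rot":[0,0,0]},{"dp":[0.09,-0.17,-0.13],"delta_rot":[0,0,0]},{"dp":[0.09,-0.17,-0.13],"delta_rot":[0,0,0]},{"dp":[0.09,-0.17,-0.13],"delta_rot":[0,0,0]}]' 1
python3 - <<'E'
from bench import vision
from h import *
f=vision.grab_frame("top"); i=f["img"]; np.savez("top1.npz",**f)
cv2.imwrite("pics/end.png",cv2.resize(i[165:315,225:425],None,fx=4,fy=4,interpolation=cv2.INTER_CUBIC))
for p,s,h in [((.6022,.2063),.026,.031),((.6069,.1162),.035,.035),((.6113,.0261),.045,.04),((.6163,-.0634),.056,.045)]:
    u,v=proj(f,[*p,h]); print((u-225)*4,(v-165)*4)
E
```

```text
clock: 23.6
tcp_pos: [0.6031, 0.2079, 0.0139]
orientation: [2.162, 2.278, 0.001]
contact_force: [0.7, 0.6, -1.0]
grip_width: 0.0258
gripper_force: 39.0
clock: 25.1
tcp_pos: [0.4292, 0.2885, 0.1432]
orientation: [2.164, 2.277, 0.001]
contact_force: [-0.2, 0.4, 0.2]
grip_width: 0.0856
gripper_force: 0.0
195.60391980927716 113.79347994191608
341.0142632169725 106.04959532930081
487.42597950850427 98.4583130315516
634.0068659814431 89.83323015864619
```

View pics/end.png

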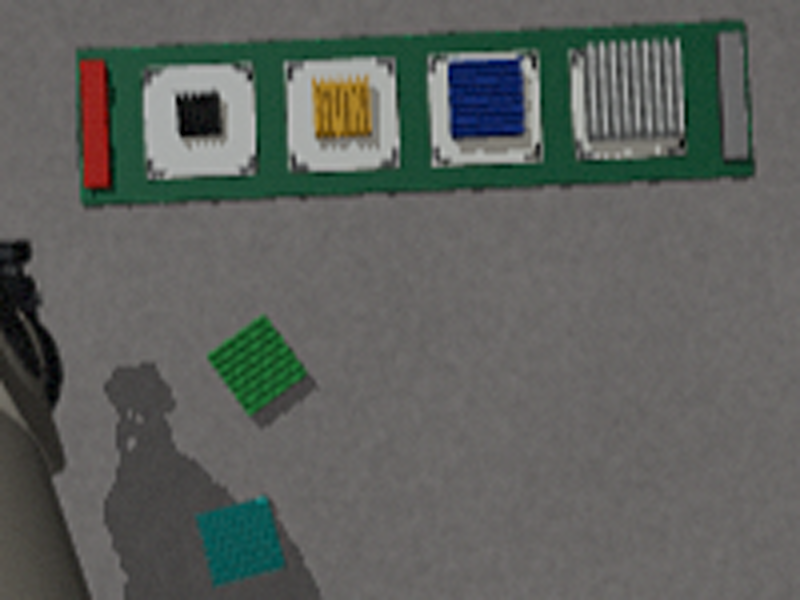

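The final picture shows black (200,114), gold (342,107), blue (487,98) and silver (634,89), in order from the red stop. Each is within 3 mm of its expected spot. Handing in.

```bash
python3 -c "
from bench import r
print(r.hand_in())"
```

```text
the job is handed in; nothing more can be done
None
```

The job is handed in at about 25 s on the robot's clock: black, gold, blue and silver each stand on their own pad in rising size from the red stop, about 3 mm or less off centre in the last top view; I never sent the gripper to the screwdriver, but that view did not show it.

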